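# Slide the thin board out over the end of the shelf riser

### The job

The thin wooden board lies flat on the white shelf riser, too thin to be picked up there. Push it along the riser, towards the end where the mug stands, until about a third of its length sticks out past that end so that someone can take hold of its edge. Only push it, do not lift it; leave it lying steady, straight along the riser and not hanging over the riser's long sides, and leave the mug, jar, shaker and bowl where they are.

Things in the scene. Friction and masses are not known exactly. Their poses are not given: they have to be found in the camera images.
- board: thin flat wooden board, 120 mm (its x) by 180 mm (its y) by 8 mm thick, 0.11 to 0.22 kg, loose, lying flat on the riser; its long axis y runs roughly (within 0.15 rad) along the riser's y. Origin at the centre of its underside, z up. It balances about its centre, so it tips off once half its length sticks out.
- ledge: the white shelf riser, fixed to the counter: a flat top board 200 mm (its x, depth) by 360 mm (its y, length) by 18 mm thick on four short legs, open at both ends and with no rim; its top surface is 70 mm above the counter. Origin on the counter under its centre, z up; its two ends lie at y = +180 mm and y = -180 mm in its own frame, its long sides at x = +100 and -100 mm.
- mug: white open mug with a handle, 80 mm across and 90 mm high, standing on the counter about 150 mm beyond one end of the riser; its side (sign of its y in the riser's frame) tells which end to push towards. Origin at the centre of its underside.
- jar: closed amber jar with a metal cap, 72 mm across and 95 mm high, on the counter beyond the other end of the riser; leave it alone. Origin at the centre of its underside.
- shaker: small steel shaker, 44 mm across and 70 mm high, on the counter between the robot and the riser; leave it alone. Origin at the centre of its underside.
- bowl: low blue bowl, 120 mm across and 45 mm high, on the counter on the far side of the riser; leave it alone. Origin at the centre of its underside.
Not all that is in view belongs to the job. There is more than one size of the board; the one meant has the size given above.

How it is judged (in metres and radians):
At the end, for the whole second after the job is handed in: The board lies flat and still on the riser, 42 to 78 mm of its 180 mm length past the end on the mug's side, within 0.2 rad of straight along the riser and within 40 mm of the riser's centre line (((y of mug in the frame of ledge above 0 m and y of board in the frame of ledge between 0.132 and 0.168 m) or (y of mug in the frame of ledge below 0 m and y of board in the frame of ledge between -0.168 and -0.132 m)) and x of board in the frame of ledge between -0.04 and 0.04 m and angle between the y axis of board and the y axis of ledge, either way round below 0.2 rad and angle between board's own z axis and vertical below 0.04 rad and z of board in the frame of ledge between 0.066 and 0.074 m and linear speed of board below 0.01 m/s and angular speed of board below 0.1 rad/s); the robot touches nothing.
It fails at once if the board is lifted (more than 10 mm) off the riser (z of board in the frame of ledge above 0.08 m).
It fails at once if the board tips or falls off the riser (angle between board's own z axis and vertical above 0.2 rad or z of board in the frame of ledge below 0.05 m).
It fails at once if a bystander (mug, jar, shaker or bowl) is moved more than 20 mm (distance of any of mug, jar, shaker, bowl from where it was at the start of the episode above 0.02 m).
It also fails if it takes over 45 s, if anything falls off the work surface, if the arm or the gripper's body presses on something with over 40 N, if the wrist force passes 120 N, or if a joint passes its speed limit or range.

### The arm

A 6-joint arm with a two-finger parallel gripper is mounted at the origin on the work surface. World frame = base frame: x ahead of the robot, y to its left, z up, the work surface at z = 0. Lengths are in mm, angles in rad, forces in N, time in s.
With the tool pointing down it reaches from about 275 to 750 mm from the base axis. Payload 10.2 kg.
Tool frame: the origin (TCP) lies on the front face of the gripper's body, between the roots of the fingers; the fingertips stand 73 mm ahead of it and the grasp point (between the pads) lies 54 mm ahead of it; z points along the fingers, y is the line along which they close (so a half turn about z gives the same grasp; the last joint's range is limited). The gripper opens to 85 mm and grips with 20 to 120 N. Pads are 22 mm wide; open, the fingers measure 114 mm over their backs; the gripper's body (76 mm by 85 mm) begins 54 mm behind the grasp point. The pads swing forward as they close: fully open they stand 13 mm farther back than shut.
Start: joints at [0.966, 0.313, 1.498, -0, 1.331, -0.223], TCP at [195.624, 487.199, 303.894] pointing down, gripper open.
Joint ranges: [-2.94, 2.94], [-0.97, 2.17], [0.19, 2.56], [-1.23, 4.37], [0.02, 3.11], [-2.88, 2.88]. Speed limits (rad/s): [2.39, 2.39, 3.01, 3.14, 3.14, 3.14].

### API

Orientations are given as a unit quaternion [w, x, y, z].
In Python, from rig import * gives the robot as it stands.
- The arm moves only by the tool step_arm, never from a script. Its argument "plan" is a list of rows, each an object with "offset": the shift along the tool's x, y, z in cm, a list of three; "rot": the turn, a rotation vector about the tool's x, y, z in degrees, a list of three; "gripper": the finger opening in cm, from 0 to 8.54. In form: [{"offset": [x, y, z], "rot": [wx, wy, wz], "gripper": gripper}, ...]. A call has 1 to 12 rows; each row is the pose to reach, as a shift and turn from the pose commanded when the call began, along the tool's axes at that moment; what a row does not reach only later rows make up. A row lasts 1/10 s, in which the tool goes at most 50 mm and 8.59 degrees, less where a joint would pass 70% of its speed; a pose out of reach is approached as far as the arm can. A call with a gripper value outside its range is refused whole. The fingers move at their own pace and stop on an object; "squeeze" is the grip in N (left out, the last holds). Time passes only in rows, so rows that repeat a pose let the fingers close. It gives the time, the measured TCP pose, the force, the opening and the grip force at its end, in the units of the state.
- sense(): the state, without advancing time (a new reading comes with each control period).
- capture(name): name is "side" or "top" or "wrist"; returns a dict with "color" (420x560x3 uint8, red, green, blue), "depth" (420x560 float32, mm along the optical axis (not along the pixel's ray), 0 where there is no reading), "vertical_fov" (degrees; the focal length in pixels is half the picture's height over the tangent of half this angle, whatever the lens; pixels are square), "cx", "cy" (the principal point, pixels), "k1" (the pictures are not rectified: a ray, as slopes to the right and down, at radius r is drawn at 1 + k1 r^2 times it, then the intrinsics apply), "rvec" (rotation vector, rad) and "tvec" (3), from world to camera coordinates, as OpenCV has them; the wrist camera has in their place "mount" (4x4, takes a point from camera to tool coordinates, whose origin is the TCP and whose axes are the flange's). Camera axes: x right, y down, z forward; pixel columns grow to the right and rows downward; lengths in mm; the calibration is good to about 2 mm. A picture is of the moment at which its call begins: read the wrist's pose just before it.
- finish_job(): hands the job in; it is judged then, once.
The state is a dict: "time_s": time; "joints": joint angles; "dq": joint speeds; "tau": joint torques, N m; "eef_pos": TCP position; "ee_rot": TCP orientation; "force": force on the tool from outside, world axes, zero at the start; "wrist_torque": the same for the moment, N m; "grip_width": opening from 0.0 (shut) to 1.0 (fully open); "grip_force": force on a finger pad.
Only numpy, scipy, OpenCV 4.12 (cv2) and the standard library are available. Lean on these libraries where they do the work, as an engineer would, in place of code of your own. Each camera call takes 0.05 s, during which the arm holds its last target. There are 200 camera calls.

## Working session

There is one attempt and no reset: what is moved stays moved. The work goes in short steps, Python scripts to look and compute and a tool call to move; the robot and the scene stay as the last step left them, time stands still between calls to the robot, and variables do not carry over. Pictures are saved under pics/ and viewed, at most 10 in all, crops included, and the job is handed in when it is done.

Besides the shell and the picture viewer there is one more tool, called as a command line: name --argument value ..., lists and objects as JSON in quotes. step_arm: Moves the arm, as the interface text tells. Its arguments: {"type":"object","properties":{"plan":{"type":"array"},"squeeze":{"type":"number"}},"required":["plan"]}

```bash
mkdir -p pics; ls; cat > h.py <<'E'
import numpy as np, cv2, pickle
from scipy.spatial.transform import Rotation as R
from rig import *
def snap(name,fn):
    c=capture(name); cv2.imwrite('pics/'+fn+'.png',c['color'][:,:,::-1]); pickle.dump(c,open(fn+'.pkl','wb')); return c
def rays(c,uv):
    H=c['color'].shape[0]; f=H/2/np.tan(np.radians(c['vertical_fov'])/2)
    K=np.array([[f,0,c['cx']],[0,f,c['cy']],[0,0,1]])
    n=cv2.undistortPoints(np.array(uv,float).reshape(-1,1,2),K,np.array([c['k1'],0,0,0.]))[:,0]
    return np.c_[n,np.ones(len(n))]
def onplane(c,uv,z):
    d=rays(c,uv); Rm=cv2.Rodrigues(np.array(c['rvec'],float))[0]; t=np.array(c['tvec'],float).ravel()
    o=-Rm.T@t; w=d@Rm; return o+w*((z-o[2])/w[:,2])[:,None]
E
python3 - <<'E'
from h import *
s=sense(); print(s)
for n in('top','side'):
    c=snap(n,n+'0'); print({k:v for k,v in c.items() if k not in('color','depth')})
E
```

```text
pics
{'time_s': 0.0, 'joints': array([ 9.65559429e-01,  3.13430991e-01,  1.49842713e+00,  1.32470941e-05,
        1.33099500e+00, -2.23383946e-01]), 'dq': array([ 0.00041581, -0.00035979,  0.00094656,  0.00055279,  0.00103263,
        0.00099592]), 'tau': array([-3.50692553e-04, -4.12267900e+01, -2.59740347e+01, -1.77770071e-04,
        4.19085860e-03, -1.85671365e-05]), 'eef_pos': array([195.54258969, 487.04952019, 303.34849207]), 'ee_rot': array([-2.59593005e-04,  1.89770128e-01,  9.81828346e-01, -5.74318329e-04]), 'force': array([ 0.00490184, -0.28055163, -0.39297057]), 'wrist_torque': array([-0.01749365,  0.04976901,  0.0176771 ]), 'grip_force': 0.0, 'grip_width': 0.9979514623076775}
{'vertical_fov': 53.52286534490168, 'cx': 278.20792411483063, 'cy': 213.1596080144136, 'k1': 0.03718901421780748, 'rvec': array([ 2.20715105, -2.1445184 ,  0.08995041]), 'tvec': array([  41.40462744,  570.33348031, 1106.72478922])}
{'vertical_fov': 51.31911975373442, 'cx': 283.3334074262003, 'cy': 209.73404956043404, 'k1': 0.01747407825130633, 'rvec': array([ 2.28648478, -0.82868034,  0.33724919]), 'tvec': array([-418.3294594 ,  337.7270098 ,  776.27439819])}
```

View pics/top0.png

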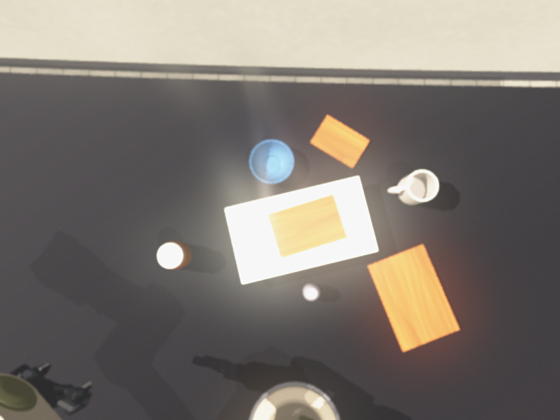

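View pics/side0.png

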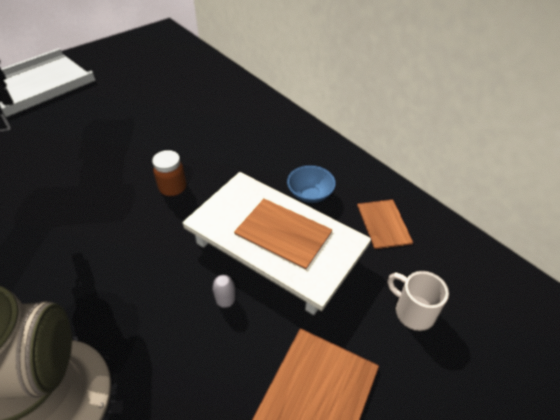

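The top view shows the riser with corners at about (225,208), (360,177), (378,251) and (243,283), with the board on it centred near (308,226). The mug is at (417,187) to the right, the jar at (172,256), the shaker at (311,292) and the bowl at (272,161). The side view agrees.

```bash
cat >> h.py <<'E'
def big(m,near=None):
    cs,_=cv2.findContours(m.astype(np.uint8),cv2.RETR_EXTERNAL,cv2.CHAIN_APPROX_NONE)
    cs=[k for k in cs if cv2.contourArea(k)>100]
    if near is not None: cs=[k for k in cs if cv2.pointPolygonTest(k,near,False)>=0] or cs
    return max(cs,key=cv2.contourArea)
def rect(c,cnt,z):
    p=onplane(c,cnt[:,0],z)[:,:2].astype(np.float32)
    return cv2.minAreaRect(p), cv2.boxPoints(cv2.minAreaRect(p))
def locate(c,bz=78,nb=(308,226)):
    hsv=cv2.cvtColor(c['color'],cv2.COLOR_RGB2HSV); h,s,v=cv2.split(hsv)
    wood=cv2.morphologyEx(((h<25)&(s>90)&(v>90)).astype(np.uint8),cv2.MORPH_OPEN,np.ones((3,3)))
    return rect(c,big(wood,nb),bz)
E
python3 - <<'E'
from h import *
for n,nb in(('top',(308,226)),('side',(285,235))):
    c=pickle.load(open(n+'0.pkl','rb'))
    r,b=locate(c,78,nb); print(n,'board',r,b.round(0).tolist())
    hsv=cv2.cvtColor(c['color'],cv2.COLOR_RGB2HSV); h,s,v=cv2.split(hsv)
    m=(v>150)&(s<60); m=cv2.morphologyEx(m.astype(np.uint8),cv2.MORPH_OPEN,np.ones((3,3)))
    m[:100]=0
    near=(240,240) if n=='top' else (215,225)
    r,b=rect(c,big(m,near),70); print('riser',r,b.round(0).tolist())
c=pickle.load(open('top0.pkl','rb'))
print(onplane(c,[(420,187)],90),onplane(c,[(172,256)],95),onplane(c,[(311,292)],70),onplane(c,[(272,161)],45))
E
```

```text
top board ((547.5400390625, -52.06705093383789), (26.969816207885742, 94.54052734375), 21.98828125) [[517.0, -13.0], [553.0, -101.0], [578.0, -91.0], [542.0, -3.0]]
riser ((571.2269897460938, 11.54058837890625), (307.0753479003906, 370.44757080078125), 15.4791259765625) [[374.0, 149.0], [473.0, -208.0], [769.0, -126.0], [670.0, 231.0]]
side board ((530.3380126953125, -17.11772918701172), (120.76578521728516, 178.71728515625), 18.70978546142578) [[444.0, 48.0], [502.0, -121.0], [616.0, -82.0], [559.0, 87.0]]
riser ((520.0551147460938, -0.9160919189453125), (210.64537048339844, 364.6070556640625), 15.023127555847168) [[371.0, 148.0], [466.0, -204.0], [669.0, -150.0], [575.0, 202.0]]
[[ 640.8720712  -303.32877712   90.        ]] [[446.9222715  321.75200443  95.        ]] [[364.84642359 -32.18893342  70.        ]] [[707.68252015  78.50500628  45.        ]]
```

```bash
python3 - <<'E'
from h import *
c=pickle.load(open('top0.pkl','rb'))
hsv=cv2.cvtColor(c['color'],cv2.COLOR_RGB2HSV)
print(hsv[226,[275,300,330,350,355]].tolist(),hsv[[190,180,170,165],[310]*4].tolist(), hsv[268,260].tolist(),hsv[200,240].tolist(),hsv[189,270].tolist(),hsv[275,300].tolist())
h,s,v=cv2.split(hsv)
for t in(215,245):
    m=cv2.morphologyEx(((v>t)).astype(np.uint8),cv2.MORPH_OPEN,np.ones((9,9))); m[:150]=0
    print(t,rect(c,big(m,(240,240)),70))
for t in (40,70,100):
    m=cv2.morphologyEx(((s>t)&(v>200)).astype(np.uint8),cv2.MORPH_OPEN,np.ones((9,9)))
    print(t,rect(c,big(m,(308,226)),78))
c=pickle.load(open('side0.pkl','rb'))
hsv=cv2.cvtColor(c['color'],cv2.COLOR_RGB2HSV); h,s,v=cv2.split(hsv)
print(hsv[[250,262,265,268,272],[240]*5].tolist())
for t in (185,200,215):
    m=cv2.morphologyEx(((v>t)&(s<60)).astype(np.uint8),cv2.MORPH_OPEN,np.ones((5,5))); m[:170]=0
    print(t,rect(c,big(m,(215,225)),70))
E
```

```text
[[24, 63, 247], [21, 91, 247], [22, 88, 247], [0, 0, 247], [0, 0, 247]] [[0, 0, 247], [12, 40, 146], [10, 35, 132], [9, 34, 127]] [0, 0, 247] [21, 27, 163] [15, 32, 174] [16, 40, 142]
215 (((525.8184814453125, -1.197540283203125), (206.49661254882812, 365.15374755859375), 15.16244888305664), array([[ 378.41022,  148.01822],
       [ 473.91864, -204.42386],
       [ 673.22675, -150.4133 ],
       [ 577.7183 ,  202.02878]], dtype=float32))
245 (((525.312744140625, -1.6199493408203125), (202.35438537597656, 362.4246826171875), 15.205504417419434), array([[ 380.14893,  146.71144],
       [ 475.2063 , -203.02522],
       [ 670.47656, -149.95134],
       [ 575.4192 ,  199.78532]], dtype=float32))
40 (((534.3343505859375, -17.080406188964844), (116.05257415771484, 175.48399353027344), 18.95343780517578), array([[ 450.9555  ,   47.057556],
       [ 507.95267 , -118.9122  ],
       [ 617.7132  ,  -81.21837 ],
       [ 560.71606 ,   84.75139 ]], dtype=float32))
70 (((534.741455078125, -17.827476501464844), (112.9702377319336, 170.50552368164062), 18.811071395874023), array([[ 453.78375 ,   44.
[... 534 characters left out ...]
43762207031), 15.075492858886719), array([[ 376.4532 ,  148.36142],
       [ 470.7895 , -201.8601 ],
       [ 667.8663 , -148.77515],
       [ 573.52997,  201.44638]], dtype=float32))
200 (((522.4862060546875, -0.0075531005859375), (202.6793670654297, 362.0864562988281), 15.159321784973145), array([[ 377.32938,  148.23508],
       [ 472.01642, -201.25165],
       [ 667.64307, -148.25018],
       [ 572.956  ,  201.23654]], dtype=float32))
215 (((522.5806884765625, -0.5171966552734375), (201.00698852539062, 360.5672607421875), 15.139410972595215), array([[ 378.48093,  147.26102],
       [ 472.64975, -200.79211],
       [ 666.6804 , -148.29541],
       [ 572.5116 ,  199.75772]], dtype=float32))
```

Both views agree: the riser's centre is at (524,-1), with its long axis at 15.15°. The board is 18 mm along towards the mug and 4 mm off the centre line, at 18.8°. I'll approach from the jar side with the fingers spread across the riser.

step_arm --plan '[{"offset":[-42.5,-24.2,10.3],"rot":[0,0,52.9],"gripper":6},{"offset":[-42.5,-24.2,10.3],"rot":[0,0,52.9],"gripper":6},{"offset":[-42.5,-24.2,10.3],"rot":[0,0,52.9],"gripper":6},{"offset":[-42.5,-24.2,10.3],"rot":[0,0,52.9],"gripper":6},{"offset":[-42.5,-24.2,10.3],"rot":[0,0,52.9],"gripper":6},{"offset":[-42.5,-24.2,10.3],"rot":[0,0,52.9],"gripper":6},{"offset":[-42.5,-24.2,10.3],"rot":[0,0,52.9],"gripper":6},{"offset":[-42.5,-24.2,10.3],"rot":[0,0,52.9],"gripper":6},{"offset":[-42.5,-24.2,10.3],"rot":[0,0,52.9],"gripper":6},{"offset":[-42.5,-24.2,10.3],"rot":[0,0,52.9],"gripper":6},{"offset":[-42.5,-24.2,10.3],"rot":[0,0,52.9],"gripper":6},{"offset":[-42.5,-24.2,10.3],"rot":[0,0,52.9],"gripper":6}]'

```text
time_s: 1.3
eef_pos: [499.8, 103.7, 200.3]
ee_rot: [-0.001, 0.608, 0.794, -0.0]
force: [0.8, 0.7, 0.1]
grip_width: 0.702
grip_force: 0.0
```

step_arm --plan '[{"offset":[0,0,0],"rot":[0,0,0],"gripper":6},{"offset":[0,0,0],"rot":[0,0,0],"gripper":6}]'

```text
time_s: 1.5
eef_pos: [499.3, 105.3, 201.2]
ee_rot: [0.0, 0.607, 0.795, 0.0]
force: [0.3, 0.3, 0.5]
grip_width: 0.7
grip_force: 0.0
```

step_arm --plan '[{"offset":[0,0,3],"rot":[0,0,0],"gripper":6},{"offset":[0,0,4.5],"rot":[0,0,0],"gripper":6},{"offset":[0,0,5],"rot":[0,0,0],"gripper":6},{"offset":[0,0,5.2],"rot":[0,0,0],"gripper":6},{"offset":[0,0,5.2],"rot":[0,0,0],"gripper":6}]'

```text
time_s: 2.0
eef_pos: [500.0, 104.6, 149.5]
ee_rot: [0.0, 0.607, 0.795, 0.0]
force: [-0.4, -0.3, -0.6]
grip_width: 0.698
grip_force: 0.0
```

```bash
python3 - <<'E'
from h import *
print(sense()['eef_pos'],sense()['force'])
c=snap('side','side1'); cv2.imwrite('pics/s1c.png',cv2.resize(c['color'][110:310,140:400,::-1],None,fx=3,fy=3))
E
```

```text
[500.00688333 104.60663021 149.54458943] [-0.36616706 -0.30546692 -0.63180442]
```

View pics/s1c.png

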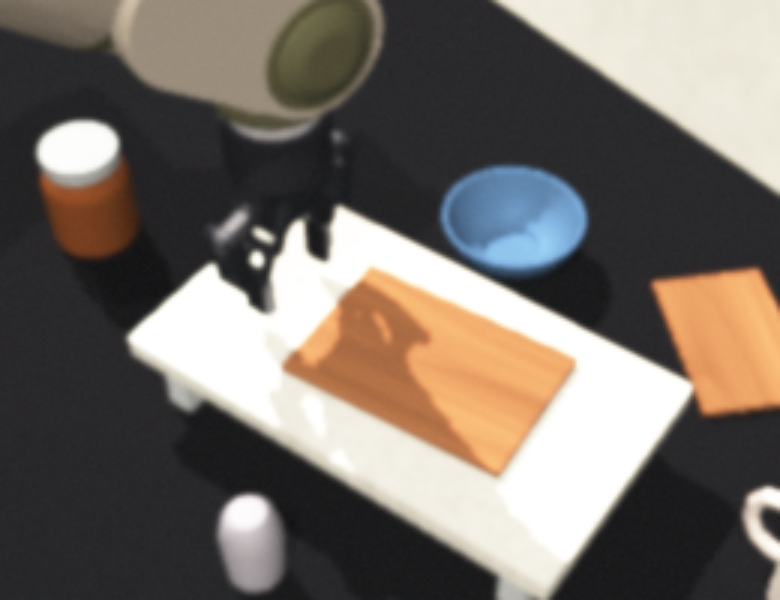

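The fingertips, at crop (268,308) and (318,258), stand just behind the board over the riser. I'll lower gently until they touch.

step_arm --plan '[{"offset":[0,0,0.2],"rot":[0,0,0],"gripper":6},{"offset":[0,0,0.3],"rot":[0,0,0],"gripper":6},{"offset":[0,0,0.3],"rot":[0,0,0],"gripper":6}]'

```text
time_s: 2.35
eef_pos: [499.9, 104.3, 146.0]
ee_rot: [0.0, 0.607, 0.795, 0.0]
force: [-0.1, 0.0, 0.1]
grip_width: 0.702
grip_force: 0.0
```

```bash
python3 - <<'E'
from h import *
c=pickle.load(open('side1.pkl','rb'))
o=np.array([524,-1]);d=np.array([.2613,-.9653]);n=np.array([.9653,.2613])
for z in(70,75,80,85):
    p=onplane(c,[(229.3,212.7),(246,196)],z)[:,:2]; print(z,[(round(float((q-[500,104.6])@d),1),round(float((q-[500,104.6])@n),1)) for q in p])
E
```

```text
70 [(-7.4, -23.5), (-9.0, 39.7)]
75 [(-4.2, -26.8), (-5.9, 36.0)]
80 [(-1.0, -30.0), (-2.7, 32.4)]
85 [(2.1, -33.2), (0.5, 28.7)]
```

step_arm --plan '[{"offset":[0,0,0.2],"rot":[0,0,0],"gripper":6},{"offset":[0,0,0.3],"rot":[0,0,0],"gripper":6},{"offset":[0,0,0.3],"rot":[0,0,0],"gripper":6}]'

```text
time_s: 2.65
eef_pos: [499.8, 104.2, 142.7]
ee_rot: [-0.0, 0.607, 0.795, -0.0]
force: [1.6, 0.2, 0.3]
grip_width: 0.699
grip_force: 0.0
```

step_arm --plan '[{"offset":[0,0,0.1],"rot":[0,0,0],"gripper":6},{"offset":[0,0,0.2],"rot":[0,0,0],"gripper":6},{"offset":[0,0,0.2],"rot":[0,0,0],"gripper":6}]'

```text
time_s: 2.95
eef_pos: [499.8, 104.3, 140.8]
ee_rot: [-0.0, 0.607, 0.795, -0.0]
force: [-0.3, -0.1, 0.2]
grip_width: 0.703
grip_force: 0.0
```

step_arm --plan '[{"offset":[0,0,0.1],"rot":[0,0,0],"gripper":6},{"offset":[0,0,0.1],"rot":[0,0,0],"gripper":6}]'

```text
time_s: 3.15
eef_pos: [499.8, 104.3, 139.8]
ee_rot: [-0.0, 0.607, 0.795, -0.0]
force: [-0.1, 0.7, -0.3]
grip_width: 0.701
grip_force: 0.0
```

Not touching yet. I'll continue down in 1 mm steps.

step_arm --plan '[{"offset":[0,0,0.1],"rot":[0,0,0],"gripper":6},{"offset":[0,0,0.1],"rot":[0,0,0],"gripper":6}]'

```text
time_s: 3.35
eef_pos: [499.8, 104.3, 138.8]
ee_rot: [-0.0, 0.607, 0.795, -0.0]
force: [-0.5, -0.0, -0.2]
grip_width: 0.701
grip_force: 0.0
```

step_arm --plan '[{"offset":[0,0,0.1],"rot":[0,0,0],"gripper":6},{"offset":[0,0,0.1],"rot":[0,0,0],"gripper":6}]'

```text
time_s: 3.55
eef_pos: [499.8, 104.3, 137.8]
ee_rot: [-0.0, 0.607, 0.795, -0.0]
force: [0.3, -0.4, -0.5]
grip_width: 0.703
grip_force: 0.0
```

```bash
python3 - <<'E'
from h import *
print(sense()['eef_pos'],sense()['force'])
c=snap('side','side2'); cv2.imwrite('pics/s2c.png',cv2.resize(c['color'][150:250,180:310,::-1],None,fx=6,fy=6))
E
```

```text
[499.82200466 104.26223024 137.78533098] [ 0.33449737 -0.36070485 -0.53771088]
```

View pics/s2c.png

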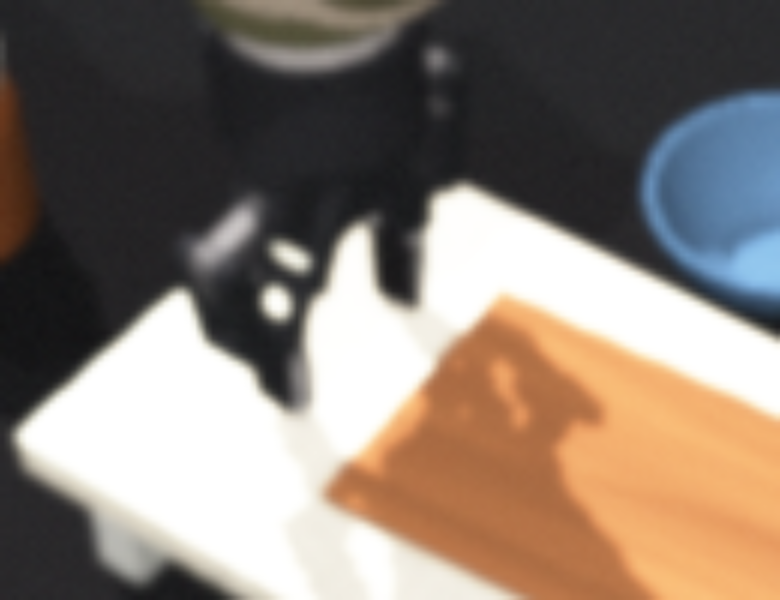

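The near fingertip at crop (295,410) meets its own shadow, so it is only about 1–2 mm above the riser and below the board's top. Now I'll push along -x of the tool.

step_arm --plan '[{"offset":[-1,0,0],"rot":[0,0,0],"gripper":6},{"offset":[-2,0,0],"rot":[0,0,0],"gripper":6},{"offset":[-3,0,0],"rot":[0,0,0],"gripper":6},{"offset":[-4,0,0],"rot":[0,0,0],"gripper":6},{"offset":[-5,0,0],"rot":[0,0,0],"gripper":6},{"offset":[-6,0,0],"rot":[0,0,0],"gripper":6},{"offset":[-7,0,0],"rot":[0,0,0],"gripper":6},{"offset":[-7.6,0,0],"rot":[0,0,0],"gripper":6},{"offset":[-8,0,0],"rot":[0,0,0],"gripper":6},{"offset":[-8,0,0],"rot":[0,0,0],"gripper":6}]'

```text
time_s: 4.6
eef_pos: [521.0, 26.7, 137.9]
ee_rot: [0.0, 0.607, 0.794, -0.0]
force: [-0.1, -0.2, -0.1]
grip_width: 0.699
grip_force: 0.0
```

```bash
cat >> h.py <<'E'
def where(c,seed,near_t=(90,60)):
    o=np.array([524,-1]);d=np.array([.2613,-.9653]);n=np.array([.9653,.2613])
    h,s,v=cv2.split(cv2.cvtColor(c['color'],cv2.COLOR_RGB2HSV))
    m=cv2.morphologyEx(((h<25)&(s>90)&(v>70)).astype(np.uint8),cv2.MORPH_OPEN,np.ones((3,3)))
    r,b=rect(c,big(m,seed),78)
    print('size',r[1],'ang',r[2],'front along',sorted(((b-o)@d).round(1).tolist()),'perp',sorted(((b-o)@n).round(1).tolist()))
E
python3 - <<'E'
from h import *
s=sense();print(s['eef_pos'],s['force'])
c=snap('side','side3'); where(c,(305,255))
E
```

```text
[521.00041056  26.65906511 137.88003059] [-0.14935224 -0.17583992 -0.06891424]
size (118.51292419433594, 181.9785614013672) ang 15.17781925201416 front along [-19.7, -19.6, 162.3, 162.4] perp [-63.5, -63.4, 55.1, 55.2]
```

View pics/side3.png

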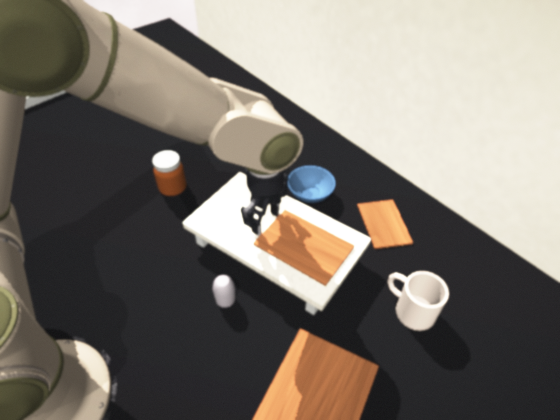

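The board is now straight, with its front edge at about 163 mm along and about 4 mm off centre. It needs about 77 mm more.

step_arm --plan '[{"offset":[-1,0,0],"rot":[0,0,0],"gripper":6},{"offset":[-2,0,0],"rot":[0,0,0],"gripper":6},{"offset":[-3,0,0],"rot":[0,0,0],"gripper":6},{"offset":[-4,0,0],"rot":[0,0,0],"gripper":6},{"offset":[-5,0,0],"rot":[0,0,0],"gripper":6},{"offset":[-6,0,0],"rot":[0,0,0],"gripper":6},{"offset":[-6.8,0,0],"rot":[0,0,0],"gripper":6},{"offset":[-7.3,0,0],"rot":[0,0,0],"gripper":6},{"offset":[-7.6,0,0],"rot":[0,0,0],"gripper":6},{"offset":[-7.6,0,0],"rot":[0,0,0],"gripper":6}]'

```text
time_s: 5.65
eef_pos: [540.9, -46.5, 137.9]
ee_rot: [0.0, 0.607, 0.794, -0.0]
force: [0.2, 0.3, 0.1]
grip_width: 0.701
grip_force: 0.0
```

step_arm --plan '[{"offset":[1.5,0,0],"rot":[0,0,0],"gripper":6},{"offset":[3,0,0],"rot":[0,0,0],"gripper":6},{"offset":[3,0,-3],"rot":[0,0,0],"gripper":6},{"offset":[5,0,-8],"rot":[0,0,0],"gripper":6},{"offset":[9,0,-12],"rot":[0,0,0],"gripper":6},{"offset":[12,0,-12],"rot":[0,0,0],"gripper":6},{"offset":[12,0,-12],"rot":[0,0,0],"gripper":6},{"offset":[12,0,-12],"rot":[0,0,0],"gripper":6}]'

```text
time_s: 6.45
eef_pos: [508.6, 71.0, 257.9]
ee_rot: [0.0, 0.606, 0.795, -0.0]
force: [0.4, -0.5, -0.2]
grip_width: 0.702
grip_force: 0.0
```

```bash
python3 - <<'E'
from h import *
s=sense();print(s['time_s'],s['eef_pos'],s['force'])
c=snap('side','side4'); where(c,(340,270))
o=np.array([524,-1]);d=np.array([.2613,-.9653])
c=snap('top','top4')
E
```

```text
6.45 [508.64373883  70.96634455 257.90523894] [ 0.42662172 -0.54419724 -0.2018329 ]
size (127.2676773071289, 181.23971557617188) ang 15.466594696044922 front along [58.6, 59.3, 239.8, 240.5] perp [-66.6, -65.5, 60.7, 61.7]
```

View pics/side4.png

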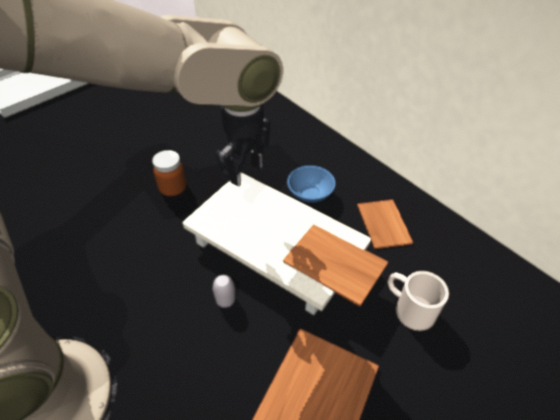

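View pics/top4.png

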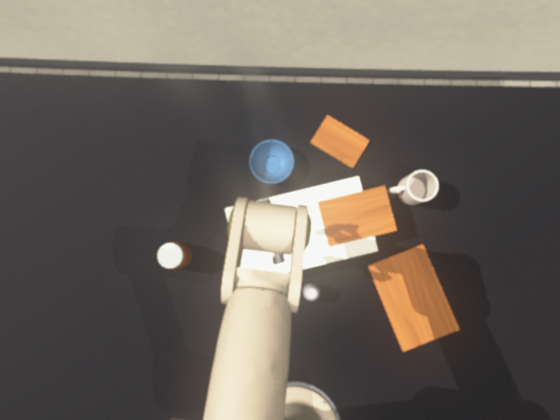

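Both views show the board overhanging by about 60 mm, flat and straight, with its centre about 150 mm along and about 3 mm off the centre line. The mug at (417,187), jar, shaker and bowl are where they were, and the gripper is clear.

```bash
python3 -c "from rig import *; print(finish_job())"
```

```text
the job is handed in; nothing more can be done
None
```

The job is handed in (result not reported): the last pictures show the board flat and straight on the riser, about 60 mm past the mug-side end, with the mug, jar, shaker and bowl where they were.

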